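# Refit the hob's dial and hold it pressed

## Robot

A 6-joint arm with a two-finger parallel gripper is mounted at the origin on a cart in front of the work surface, level with it; the furniture and walls round the work are solid. World frame = base frame: x ahead of the robot, y to its left, z up, the work surface at z = 0. Lengths are in m, angles in rad, forces in N, time in s.
With the tool pointing down it reaches from about 0.425 to 0.925 m from the base axis. Payload 12.5 kg.
Tool frame: the origin (TCP) lies between the finger pads; the fingertips stand r.finger_overhang ahead of it and the grasp point (between the pads) lies 3 mm ahead of it (r.finger_overhang is the distance from the TCP to the fingertips, in m); z points along the fingers, y is the line along which they close (so a half turn about z gives the same grasp; the last joint's range is limited). The gripper opens to 85 mm and grips with 20 to 120 N. Pads are 22 mm wide; open, the fingers measure 114 mm over their backs; the gripper's body (76 mm by 85 mm) begins 54 mm behind the grasp point. The pads swing forward as they close: fully open they stand 13 mm farther back than shut.
Start: joints at [1.053, 0.491, 1.559, -0, 1.092, -0.106], TCP at [0.25, 0.573, 0.253] pointing down, gripper open.
Joint ranges: [-3.1, 3.1], [-0.84, 2.19], [0.05, 2.79], [-1.13, 4.28], [0.06, 2.93], [-2.69, 2.69]. Speed limits (rad/s): [2.22, 2.22, 2.79, 3.14, 3.14, 3.14].

## Interface

Orientations are given as [roll, pitch, yaw] about the fixed x, y, z axes, in that order (R = Rz(yaw) Ry(pitch) Rx(roll)).
In Python, from cell import r, vision, spotter gives the robot as it stands.
- The arm moves only by the shell command python3 -m inch 'ROWS' [FORCE]. ROWS is JSON, a list of rows, each a list of 7 numbers: the shift along the tool's x, y, z in mm, then the turn, a rotation vector about the tool's x, y, z in rad, then the finger opening in mm, from 0 to 85.4. In form: [[tx, ty, tz, rx, ry, rz, claw], ...]. A call has 1 to 8 rows; each row shifts and turns the commanded pose from where the row before left it, along the tool's axes as they then stand; what a row does not reach is not made up. A row lasts 1/8 s, in which the tool goes at most 62.5 mm and 10.7 degrees, less where a joint would pass 70% of its speed; a pose out of reach is approached as far as the arm can. A call is refused whole if a number of a shift passes 62.5 or a number of a turn 0.188, either way. A call with a gripper value outside its range is refused whole. The fingers move at their own pace and stop on an object; FORCE is the grip in N (left out, the last holds). Time passes only in rows, so rows that do not move let the fingers close. It gives the time, the measured TCP pose, the force, the opening and the grip force at its end, in the units of the state.
- r.state(): the state, without advancing time (a new reading comes with each control period).
- vision.read_camera(name): name is "side" or "top" or "wrist"; returns a dict with "image" (400x640x3 uint8, red, green, blue), "depth" (400x640 float32, m along the optical axis (not along the pixel's ray), 0 where there is no reading), "fx", "fy", "cx", "cy" (pixels), "dist" ([k1, k2, p1, p2, k3] as OpenCV has them; the pictures are not rectified), "rvec" (rotation vector, rad) and "tvec" (3), from world to camera coordinates, as OpenCV has them. Camera axes: x right, y down, z forward; pixel columns grow to the right and rows downward; lengths in m; the calibration is good to about 2 mm. A picture is of the moment at which its call begins.
- r.job_done(): hands the job in; it is judged then, once.
Trained networks look in a picture, given as the dict that the camera call returned (one of the last four; its "shot" number tells which), for a name from the list of things; names that differ only in an ending like _2 or _b are one class to them, and where a whole thing is asked for, a point or a joint stands for the part that bears it (a point fixed in the world has none). Each returns a list of dicts, best first, with "confidence" (0 to 1); they miss things now and then, are a little off and sometimes report something else, mostly with a low value. They report only what shows in the picture. A call takes as long as a camera call.
- spotter.boxes_of(picture, thing): "bbox" ([centre column, centre row, width, height] in pixels, round what is visible of it).
- spotter.trace(picture, thing): "region" (400x640 bool, what is visible of it) and "bbox" ([centre column, centre row, width, height] in pixels, round what is visible of it).
- spotter.landmark_of(picture, thing): "location" ([column, row] in pixels: a listed point, or the origin of a listed thing).
The state is a dict: "time_s": time; "joints": joint angles; "joint_velocities": joint speeds; "effort": joint torques, N m; "tool_pos": TCP position; "tool_rot": TCP orientation; "wrist_force": force on the tool from outside, world axes, zero at the start; "torque": the same for the moment, N m; "opening": finger opening in m; "gripper_force": force on a finger pad.
Only numpy, scipy, OpenCV 4.12 (cv2) and the standard library are available. Lean on these libraries where they do the work, as an engineer would, in place of code of your own. Each camera call takes 0.05 s, during which the arm holds its last target. There are 200 camera calls.

## Task

The power dial of the portable induction hob came off while it was being cleaned. Slide the clear dial guard fully open to the left, put the knob back on its shaft with the bore's flat turned to match the shaft's flat, push it fully home and then press it in against its spring, as one does to switch the hob on. Finish while you are still holding the dial pressed in, with the guard left open and the other kitchen things left where they are.

Things in the scene. Friction and masses are not known exactly. Their poses are not given: they have to be found in the camera images.
- guard_rib (a point): Middle of the orange pull rib on the roof of the clear dial guard: an upright bar 44 mm long (x), 10 mm thick (y), 18 mm high (9 mm above and below this point; its lowest 3 mm has a foot 18 mm wide). The guard slides along its own +y, the hob's left seen from its front; x points to the hob's back, z up. Guard: clear tunnel with grey edges, 64 (x) by 85 mm (y), roof 48 mm above the panel.
- guard (a joint): How far the guard has been slid to the left: 0 m over the shaft (shut), 0.105 m at the end stop (fully open, shaft clear). It moves with about 1 to 2 N and stays where it is left.
- hob: Silver portable induction hob, 250 mm (x) by 250 mm (y), fixed. Origin at the centre of its underside; x points to its back, y to its left, z up. Along its front is a black control panel, 55 mm above the worktop, with the guard's track and the dial's shaft, which stands 85 mm in front of the hob's centre and 55 mm to the right (-y). With the guard open the shaft is 62 mm clear of it.
- shaft_tip (a point): Centre of the top end of the upright steel D-shaft on the hob's control panel, under the shut guard. 18 mm diameter with one flat 3 mm from the axis; top 2.5 mm chamfered by 1.2 mm. x points from the axis out through the flat, z up. The tip stands 23 mm above the panel. The shaft turns (0.025 N m friction) and can be pressed straight down.
- dial_press (a joint): How far the shaft is pressed down against its spring: 0 m at rest, 0.006 m at the stop; it takes 3.5 N to start it and about 8 N to reach the stop. The tip (and a knob on it) goes down with it.
- knob: Loose knob standing on its open underside (origin: centre of the underside). Round aluminium body 44 mm across, 14 mm high; on it a black bar grip 43 mm long (x), 16 mm wide (y), rising from 14 to 32 mm above the underside. A white pointer line marks the bar's +x end; z up. About 110 g. Turned so that its x points as the shaft's x, it goes on the shaft.
- knob_mid (a point): Point on the knob's axis 16 mm above its underside, axes as knob. In the underside is a D bore 15 mm deep, 19.8 mm across, its flat 3.9 mm from the axis on the pointer's (+x) side: about 1 mm of play on the shaft. Fully home, the bore's end meets the shaft's tip: the underside is then 15 mm below the tip and 8 mm above the panel (2 mm when fully pressed in).
- tin_2: Bystander: a flat food tin, 86 mm across and 40 mm high; origin at the centre of its underside.
- egg_timer: Bystander: a red and white wind-up kitchen timer, 63 mm across and 67 mm high; origin at the centre of its underside.
- peeler_1: Bystander: a yellow peeler lying on the worktop, 170 x 25 x 18 mm; origin at the centre of its underside.

How it is judged:
By the outcome, as a careful person would: the job done as asked, in the order asked, and still so for the second after the job is handed in, while the arm keeps its last pose, push and grip.
It also fails if it takes over 64 s, if anything falls off the work surface, if the arm or the gripper's body presses on something with over 40 N, if the wrist force passes 120 N, or if a joint passes its speed limit or range.

## Working session

There is one attempt and no reset: what is moved stays moved. The work goes in short steps, Python scripts to look and compute and a shell command to move; the robot and the scene stay as the last step left them, time stands still between calls to the robot, and variables do not carry over. Pictures are saved under pics/ and viewed, at most 10 in all, crops included, and the job is handed in when it is done.

```bash
ls; mkdir -p pics; cat > h.py <<'E'
import numpy as np, cv2
from cell import r, vision, spotter
from scipy.spatial.transform import Rotation as R
def pose(): 
    s=r.state(); return np.array(s['tool_pos']), np.array(s['tool_rot'])
def cam(p):
    K=np.array([[p['fx'],0,p['cx']],[0,p['fy'],p['cy']],[0,0,1]]); return K,np.array(p['dist'],float),cv2.Rodrigues(np.array(p['rvec'],float))[0],np.array(p['tvec'],float).ravel()
def ray(p,uv):
    K,d,Rm,t=cam(p); n=cv2.undistortPoints(np.array(uv,float).reshape(-1,1,2),K,d).reshape(-1,2)
    return -Rm.T@t, np.c_[n,np.ones(len(n))]@Rm
def at_z(p,uv,z):
    c,v=ray(p,uv); return c+v*((z-c[2])/v[:,2])[:,None]
def at_depth(p,uv):
    uv=np.array(uv,float).reshape(-1,2); c,v=ray(p,uv)
    D=np.array([p['depth'][int(round(b)),int(round(a))] for a,b in uv]); return c+v*D[:,None]
def proj(p,X):
    K,d,Rm,t=cam(p); return cv2.projectPoints(np.array(X,float).reshape(-1,3),np.array(p['rvec'],float),t,K,d)[0].reshape(-1,2)
def save(p,n,box=None,s=1):
    im=p['image'][:,:,::-1]
    if box: im=im[box[1]:box[3],box[0]:box[2]]
    cv2.imwrite('pics/'+n,cv2.resize(im,None,fx=s,fy=s,interpolation=cv2.INTER_CUBIC))
E
python3 - <<'E'
from h import *
print(r.finger_overhang, r.state())
P={n:vision.read_camera(n) for n in('top','side')}
for n,p in P.items():
    print(n,-cam(p)[2].T@cam(p)[3]); save(p,n+'0.png')
    for t in ['guard_rib','shaft_tip','knob','knob_mid','hob','tin_2','egg_timer','peeler_1']:
        l=spotter.landmark_of(p,t)
        for a in l[:2]: print(t,round(a['confidence'],2),np.round(a['location'],1),np.round(at_depth(p,a['location']),4))
a=cv2.imread('pics/top0.png');b=cv2.imread('pics/side0.png')
cv2.imwrite('pics/both.png',cv2.resize(np.vstack([a,b]),None,fx=.75,fy=.75))
E
```

```text
pics
0.022 {'time_s': 0.0, 'joints': array([ 1.05341956e+00,  4.91589205e-01,  1.55946922e+00, -8.80101024e-06,
        1.09170760e+00, -1.05582539e-01]), 'joint_velocities': array([ 2.52140669e-04,  2.68544587e-05,  1.24604816e-03, -1.08074309e-03,
       -2.47513772e-05, -6.60443576e-04]), 'effort': array([ 1.92010848e-03, -6.18453884e+01, -2.61591804e+01, -3.48370293e-05,
        4.13315705e-03, -2.95603456e-06]), 'tool_pos': array([0.25002504, 0.57258135, 0.2527025 ]), 'tool_rot': array([-3.14042499e+00, -1.15896098e-04,  2.72980242e+00]), 'wrist_force': array([ 0.29376611, -0.35120718,  0.25409019]), 'torque': array([-0.02879453,  0.04657023, -0.03354373]), 'gripper_force': 0.0, 'opening': 0.08515828143841563}
top [0.32136006 0.16978374 1.13249543]
guard_rib 0.78 [352.9 192.5] [[0.5234 0.0826 0.117 ]]
knob 0.67 [260.8 232.3] [[0.4168 0.3416 0.0209]]
knob_mid 0.56 [260.9 228.5] [[0.4269 0.3403 0.031 ]]
hob 0.67 [331.4 180.1] [[0.5705 0.1401 0.0559]]
tin_2 0.57 [219.3 207.2] [[0.4851 0.4643 0.0356]]
egg_timer 0.74 [255.2 177.4] [[0.5744 0.363  0.0474]]
peeler_1 0.52 [422.4 173.7] [[ 0.6076 -0.1354  0.0143]]
side [0.16924342 1.01927827 0.6177464 ]
guard_rib 0.79 [329.9 189.1] [[0.5203 0.0779 0.1211]]
guard_rib 0.37 [326.4 187.7] [[0.5451 0.0389 0.1033]]
knob 0.86 [329.7 295. ] [[0.4192 0.3579 0.0135]]
knob_mid 0.77 [325.8 289.9] [[0.428  0.358  0.0254]]
hob 0.77 [301.1 236.9] [[0.5427 0.2242 0.0554]]
tin_2 0.69 [275.6 330.3] [[0.4714 0.5117 0.0349]]
tin_2 0.61 [325.1 187.8] [[0.5486 0.0397 0.1028]]
egg_timer 0.79 [254.2 289.2] [[0.5794 0.4024 0.019 ]]
peeler_1 0.4 [323.2 188.4] [[0.5513 0.0472 0.104 ]]
```

View pics/both.png

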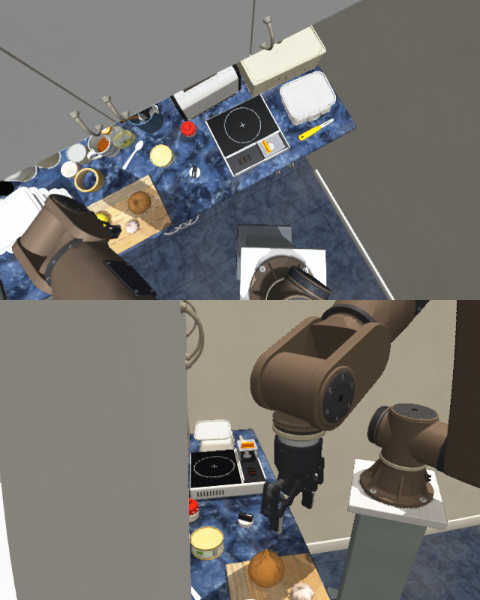

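The top view shows the hob at (320,175) full-res, guard rib (orange) at (353,192), knob at (260,229), timer and tin left of it. I'll get a rough hob yaw and the wrist camera geometry.

```bash
cat >> h.py <<'E'
def go(target,yaw,n=None):
    """tool-frame shift (mm) and turn about z to reach a down-pointing pose"""
    p,e=pose(); M=R.from_euler('xyz',e)
    T=R.from_euler('xyz',[np.pi,0,yaw])
    rv=(M.inv()*T).as_rotvec(); d=M.inv().apply(np.array(target)-p)*1000
    print('shift mm',np.round(d,1),'rotvec',np.round(rv,4),'yaw now',round(e[2],4)); return d,rv
E
python3 - <<'E'
from h import *
p=vision.read_camera('wrist'); K,d,Rm,t=cam(p); tp,e=pose(); M=R.from_euler('xyz',e).as_matrix()
print('cam in tool',M.T@(-Rm.T@t-tp),'axes',np.round(M.T@Rm.T,3),K[0,0])
q=vision.read_camera('top'); 
m=spotter.trace(q,'hob')[0]['region'].astype(np.uint8); c=max(cv2.findContours(m,0,1)[0],key=cv2.contourArea).reshape(-1,2)
w=at_z(q,c,0.055)[:,:2].astype(np.float32); print(cv2.minAreaRect(w)); bx=cv2.boxPoints(cv2.minAreaRect(w)); print(bx)
go([0.45,0.27,0.36],2.73)
E
```

```text
cam in tool [ 0.07757544 -0.00032477 -0.12183199] axes [[ 0.    -0.952 -0.306]
 [ 1.     0.     0.001]
 [-0.001 -0.306  0.952]] 324.9933587175057
((0.5796923637390137, 0.14768721163272858), (0.2618831396102905, 0.2481692135334015), 28.42159652709961)
[[ 0.40547448  0.1944934 ]
 [ 0.52359205 -0.02376378]
 [ 0.75391024  0.10088103]
 [ 0.6357927   0.3191382 ]]
shift mm [-304.4 -197.5 -106.7] rotvec [ 0.0001  0.     -0.0002] yaw now 2.7298
```

```bash
python3 -m inch '[[0,0,-30,0,0,0,85],[-42,-30,-8,0,0,0,85],[-50,-35,0,0,0,0,85],[-50,-35,0,0,0,0,85],[-50,-35,0,0,0,0,85],[-50,-35,0,0,0,0,85],[-50,-35,0,0,0,0,85],[-35,-25,0,0,0,0,85]]' | tail -c 600; python3 -m inch '[[0,0,0,0,0,-0.18,85],[0,0,0,0,0,-0.18,85],[0,0,0,0,0,-0.18,85],[0,0,0,0,0,-0.18,85],[0,0,0,0,0,-0.18,85],[0,0,0,0,0,0,85]]'|tail -c 600
cat > look.py <<'E'
from h import *
import sys
p=vision.read_camera('wrist'); save(p,sys.argv[1])
for t in sys.argv[2:]:
    for a in spotter.landmark_of(p,t)[:2]: print(t,round(a['confidence'],2),np.round(a['location'],1),np.round(at_depth(p,a['location']),4))
E
python3 look.py w1.png guard_rib shaft_tip knob knob_mid hob tin_2 egg_timer
```

```text
time_s: 2.05
tool_pos: [0.4588, 0.229, 0.2915]
tool_rot: [3.141, 0.0, 2.729]
wrist_force: [0.3, 0.2, 0.5]
opening: 0.0852
gripper_force: 0.0
time_s: 2.8
tool_pos: [0.4577, 0.2311, 0.2914]
tool_rot: [3.142, 0.0, -2.655]
wrist_force: [0.3, 0.4, -0.8]
opening: 0.0851
gripper_force: 0.0
guard_rib 0.58 [140.5 162.6] [[0.5174 0.0775 0.1229]]
knob 0.61 [408.8 178.5] [[0.4243 0.3409 0.0223]]
knob_mid 0.6 [409.8 184.8] [[0.4293 0.3418 0.034 ]]
hob 0.76 [222.1 207.7] [[0.5532 0.1543 0.0559]]
tin_2 0.63 [461.4 258.3] [[0.4805 0.4543 0.0385]]
egg_timer 0.56 [365.2 286.6] [[0.5733 0.3625 0.0424]]
```

View pics/w1.png

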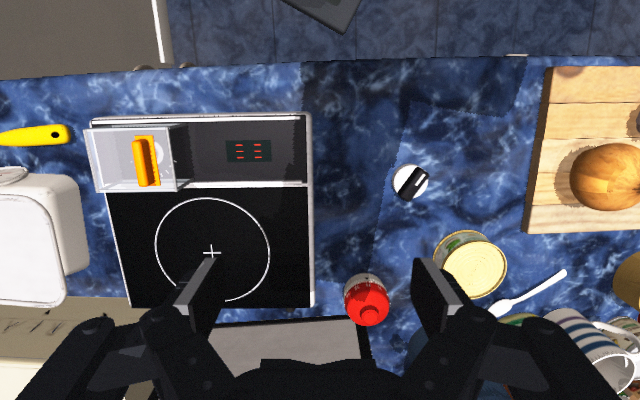

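The wrist view shows the hob upright-edge aligned, orange rib at (146,162), knob at (411,181) with its pointer toward upper right (422,172), timer (367,300), tin (470,260). Now metric measurements.

```bash
cat > meas.py <<'E'
from h import *
def cloud(p):
    v,u=np.mgrid[0:400,0:640]; uv=np.c_[u.ravel(),v.ravel()]; c,d=ray(p,uv)
    return (c+d*p['depth'].reshape(-1,1)).reshape(400,640,3)
def rect(w):
    (c,(a,b),t)=cv2.minAreaRect(w[:,:2].astype(np.float32)); return np.round(c,4),np.round((a,b),4),round(t,2)
def rib(p,X):
    hsv=cv2.cvtColor(p['image'],cv2.COLOR_RGB2HSV); m=(hsv[...,0]>8)&(hsv[...,0]<22)&(hsv[...,1]>180)&(hsv[...,2]>120)&(X[...,2]>.09)&(X[...,2]<.15)
    return X[m]
E
python3 - <<'E'
from meas import *
p=vision.read_camera('wrist'); X=cloud(p); go([.5,.1,.25],.496-np.pi)
m=spotter.trace(p,'hob')[0]['region']; s=m&(abs(X[...,2]-.0555)<.003); w=X[s]; print('hob',len(w),rect(w),np.median(w[:,2]))
o=rib(p,X); print('rib',len(o),o[:,2].min(),o[:,2].max()); t=o[o[:,2]>np.percentile(o[:,2],98)-.004]; print(len(t),rect(t),np.median(t,0))
# via color at z top
hsv=cv2.cvtColor(p['image'],cv2.COLOR_RGB2HSV)
a=spotter.trace(p,'knob')[0]; k=a['region']; print('knobbox',a['bbox'],k.sum()); Y=X[k]; print(np.percentile(Y[:,2],[5,50,95,99]))
g=p['image'].astype(int).sum(2); top=k&(X[...,2]>.026)
print('bar',top.sum(),rect(X[top])); wh=top&(g>350); v,u=np.nonzero(wh); print('white',wh.sum(),rect(X[wh]),u.mean(),v.mean())
save(p,'k.png',(380,150,440,210),10)
E
```

```text
shift mm [  24.1 -135.6   41.3] rotvec [ 0.      0.0001 -0.0086] yaw now -2.6542
hob 29462 (array([0.5777, 0.1462]), array([0.2448, 0.246 ]), 28.67) 0.05629888599197061
rib 451 0.096060116537458 0.12320761004831765
220 (array([0.5199, 0.0766]), array([0.0426, 0.0107]), 28.18) [0.51971458 0.07874221 0.12098611]
knobbox [411.0, 182.9, 41.3, 43.0] 1070
[0.00626228 0.02185128 0.03408776 0.03478406]
bar 491 (array([0.4195, 0.2738]), array([0.1653, 0.0437]), 83.97)
white 74 (array([0.3994, 0.279 ]), array([0.1684, 0.0325]), 72.18) 419.52702702702703 181.17567567567568
```

View pics/k.png

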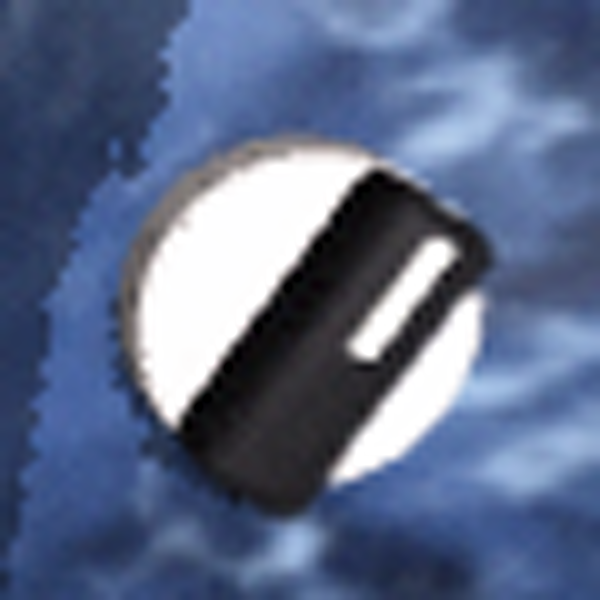

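```bash
python3 -m inch '[[4,-42,15,0,0,-0.011,60],[4,-42,15,0,0,0,50],[4,-42,20,0,0,0,40],[4,-40,20,0,0,0,40],[0,0,0,0,0,0,40],[0,0,0,0,0,0,40]]' 20 | tail -c 600; python3 - <<'E'
from meas import *
p=vision.read_camera('wrist'); X=cloud(p); save(p,'w2.png')
o=rib(p,X); t=o[o[:,2]>np.percentile(o[:,2],98)-.004]; print(len(o),rect(t),np.percentile(o[:,2],98))
for n in ('guard_rib','shaft_tip'):
    for a in spotter.landmark_of(p,n)[:1]: print(n,a['confidence'],a['location'],at_z(p,a['location'],.112 if n[0]=='g' else .078))
c=rect(t)[0]; go([c[0],c[1],.133],.499-np.pi)
E
```

```text
time_s: 4.1
tool_pos: [0.5227, 0.0778, 0.2215]
tool_rot: [3.141, 0.0, -2.643]
wrist_force: [-0.0, -0.4, 0.2]
opening: 0.0399
gripper_force: 0.0
1349 (array([0.5198, 0.0752]), array([0.0423, 0.0097]), 28.79) 0.1231575866407969
guard_rib 0.8 [315.3, 198.4] [[0.52070285 0.07390392 0.112     ]]
shift mm [ 4.1 -1.5 88.9] rotvec [-0.0003  0.001   0.0014] yaw now -2.6412
```

View pics/w2.png

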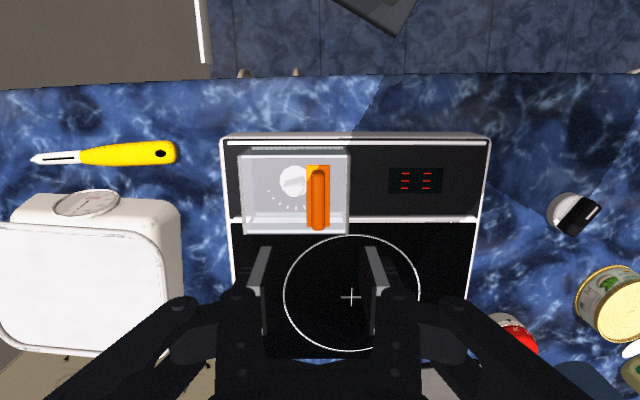

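The rib is at (318,197) between the fingers' columns and the shaft disc shows under the guard at (294,182). Descend, grip.

```bash
python3 -m inch '[[4,-1.5,30,0,0,0,40],[0,0,30,0,0,0,40],[0,0,20,0,0,0,40],[0,0,9,0,0,0,40],[0,0,0,0,0,0,9],[0,0,0,0,0,0,5],[0,0,0,0,0,0,5],[0,0,0,0,0,0,5]]' 25
```

```text
time_s: 5.25
tool_pos: [0.5203, 0.0744, 0.1331]
tool_rot: [-3.141, 0.001, -2.642]
wrist_force: [-1.0, 2.0, 6.9]
opening: 0.0093
gripper_force: 28.2
```

```bash
python3 -m inch '[[0,8,0,0,0,0,5],[0,16,0,0,0,0,5],[0,20,0,0,0,0,5],[0,20,0,0,0,0,5],[0,20,0,0,0,0,5],[0,12,0,0,0,0,5],[0,4,0,0,0,0,5],[0,0,0,0,0,0,5]]'; python3 - <<'E'
from h import *
go([.5203,.0744,.1331],.499-np.pi)
E
```

```text
time_s: 6.25
tool_pos: [0.4722, 0.1624, 0.133]
tool_rot: [-3.141, 0.001, -2.642]
wrist_force: [-1.8, 0.4, 7.1]
opening: 0.0094
gripper_force: 28.4
shift mm [  -0.  -100.3   -0. ] rotvec [-0.0003  0.0013  0.0006] yaw now -2.642
```

```bash
python3 -m inch '[[0,3,0,0,0,0,5],[0,2,0,0,0,0,5],[0,1,0,0,0,0,5]]'; python3 -m inch '[[0,1,0,0,0,0,5],[0,1,0,0,0,0,5],[0,0,0,0,0,0,5]]';
```

```text
time_s: 6.62
tool_pos: [0.4702, 0.1663, 0.133]
tool_rot: [-3.139, 0.001, -2.641]
wrist_force: [6.2, -18.7, 4.8]
opening: 0.0087
gripper_force: 28.0
time_s: 7.0
tool_pos: [0.4701, 0.1666, 0.133]
tool_rot: [-3.137, 0.002, -2.641]
wrist_force: [8.7, -29.5, 3.5]
opening: 0.009
gripper_force: 28.0
```

```bash
python3 -m inch '[[0,-3.5,0,0,0,0,9],[0,0,0,0,0,0,40],[0,0,0,0,0,0,40],[0,0,0,0,0,0,40],[0,0,-30,0,0,0,40],[0,-40,-30,0,0,0,40],[0,-50,-10,0,0,0,60],[0,-30,0,0,0,0,60]]'; python3 -m inch '[[0,0,0,0,0,0,60],[0,0,0,0,0,0,60]]'; python3 - <<'E'
from meas import *
p=vision.read_camera('wrist'); X=cloud(p); 
o=rib(p,X); t=o[o[:,2]>np.percentile(o[:,2],98)-.004]; print('rib',rect(t))
for a in spotter.landmark_of(p,'shaft_tip')[:2]: print('shaft',a['confidence'],a['location'],at_z(p,a['location'],.078))
t=spotter.trace(p,'shaft_tip')
u,v=np.round(proj(p,[.529,.057,.078])[0]).astype(int); print(u,v)
if t: m=t[0]['region']; print(m.sum(),t[0]['bbox'])
w=X[v-25:v+25,u-25:u+25]; s=(w[...,2]>.074)&(w[...,2]<.084); print(s.sum(), w[s].mean(0), rect(w[s]))
save(p,'s1.png',(u-35,v-35,u+35,v+35),8)
E
```

```text
time_s: 8.0
tool_pos: [0.5284, 0.0592, 0.2033]
tool_rot: [-3.141, 0.002, -2.643]
wrist_force: [-0.1, 1.3, -0.5]
opening: 0.0601
gripper_force: 0.0
time_s: 8.25
tool_pos: [0.5269, 0.0612, 0.202]
tool_rot: [3.141, -0.001, -2.642]
wrist_force: [0.9, 0.2, -0.1]
opening: 0.0603
gripper_force: 0.0
rib (array([0.4718, 0.1636]), array([0.0433, 0.0102]), 28.74)
313 197
377 [311.8, 198.5, 26.3, 26.6]
288 [0.53119524 0.05867446 0.07871562] (array([0.5323, 0.0594]), array([0.012 , 0.0176]), 45.33)
```

View pics/s1.png

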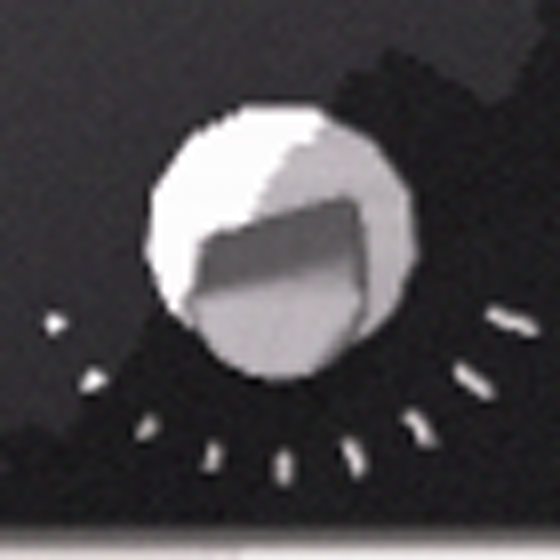

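Guard is at the stop (rib moved ~100 mm plus; rib now at (0.472,0.164)), and the bare D-shaft at full-res (312,198) shows its flat facing up-left in the image (toward the hob's front). One closer look to pin it down.

```bash
python3 -m inch '[[-8,0,25,0,0,0,85],[-8,0,25,0,0,0,85],[-4,0,10,0,0,0,85],[0,0,0,0,0,0,85],[0,0,0,0,0,0,85],[0,0,0,0,0,0,85]]'; python3 - <<'E'
from meas import *
p=vision.read_camera('wrist'); X=cloud(p); 
for a in spotter.landmark_of(p,'shaft_tip')[:2]: print('shaft',a['confidence'],a['location'],at_z(p,a['location'],.078))
u,v=np.round(proj(p,[.531,.058,.078])[0]).astype(int); print(u,v)
np.savez('shaft.npz',**{k:p[k] for k in p if k!='shot'})
save(p,'s2.png',(u-40,v-40,u+40,v+40),8)
w=X[v-40:v+40,u-40:u+40]; print(np.histogram(w[...,2],bins=np.arange(.05,.09,.002)))
E
```

```text
time_s: 9.15
tool_pos: [0.545, 0.0703, 0.1431]
tool_rot: [-3.141, 0.001, -2.642]
wrist_force: [0.5, 1.1, 0.6]
opening: 0.0851
gripper_force: 0.0
shaft 0.92 [309.6, 194.9] [[0.53011872 0.05570348 0.078     ]]
312 198
(array([   0,    0, 1381, 3901,  272,  141,   71,   24,   27,   22,   27,
         22,   30,   80,  346,   40,    0,    0,    0]), array([0.05 , 0.052, 0.054, 0.056, 0.058, 0.06 , 0.062, 0.064, 0.066,
       0.068, 0.07 , 0.072, 0.074, 0.076, 0.078, 0.08 , 0.082, 0.084,
       0.086, 0.088]))
```

View pics/s2.png

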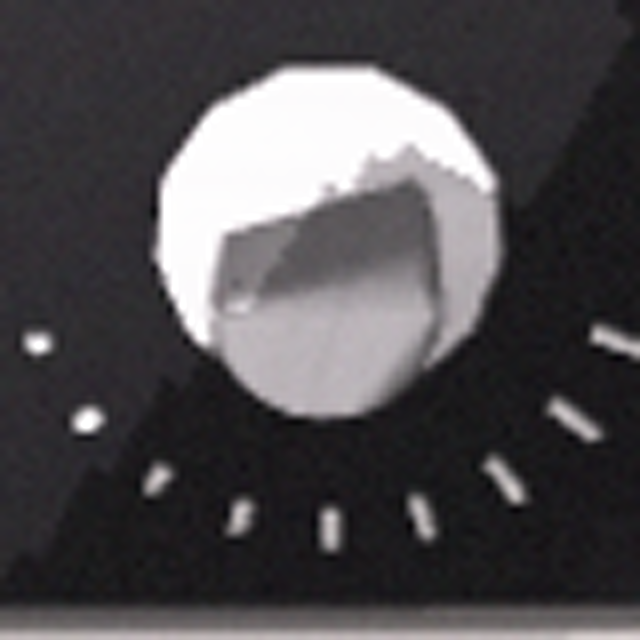

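```bash
python3 - <<'E'
from meas import *
p=dict(np.load('shaft.npz')); f=lambda a: np.array(a)/8-.5/8*0+[272,158]
e=at_z(p,f([[222,237],[415,182]]),.0575); print(e); d=e[1]-e[0]; print('len',np.linalg.norm(d)*1e3)
n=np.array([-d[1],d[0]]); n=n if n@[-.88,-.47]>0 else -n; n/=np.linalg.norm(n); print('flat yaw',np.degrees(np.arctan2(n[1],n[0]))%360, 'axis', e.mean(0)[:2]-n*.003)
print('disc',at_z(p,f([[329,238]]),.0575))
# overlay: predicted D for several axes
yaw=np.arctan2(n[1],n[0])
X=cloud(p); u,v=312,198; w=X[v-40:v+40,u-40:u+40]; s=w[(w[...,2]>.0765)]; 
uv=proj(p,s); q=at_z(p,uv,.078)[:,:2]
from scipy.optimize import minimize
# top points extents along n and t
t=np.array([-n[1],n[0]]); a=q@t; b=q@n; print('t range',np.percentile(a,[1,99]),'n',np.percentile(b,[1,99]))
ta=np.percentile(a,[.5,99.5]).mean(); nb=np.percentile(b,.5)+.0085; print('axis from top', n*nb+t*ta)
# t/n of candidates
for c in [e.mean(0)[:2]-n*.003]: print(c@t,c@n)
E
```

```text
[[0.53465675 0.05015773 0.0575    ]
 [0.52286741 0.06192845 0.0575    ]]
len 16.659480681123522
flat yaw 225.0452887729414 axis [0.53088173 0.05816609]
disc [[0.5304825  0.05798952 0.0575    ]]
t range [-0.11503135  0.34306819] n [-0.54909524 -0.41226037]
axis from top [0.46268926 0.30195514]
0.3345895636916796 -0.4162553612246228
```

```bash
python3 - <<'E'
from h import *
go([.427,.342,.2],np.radians(171.6))
E
python3 -m inch '[[0,0,-40,0,0,0,85],[0,0,-30,0,0,0,85],[0,0,0,0,0,0,85]]'|head -2
```

```text
shift mm [-26.5 295.1 -57.2] rotvec [-1.000e-04  1.000e-03  6.457e-01] yaw now -2.6425
time_s: 9.62
tool_pos: [0.5456, 0.0702, 0.2146]
```

```bash
python3 -m inch '[[-4,45,0,0,0,0,85],[-4,50,0,0,0,0,85],[-4,50,0,0,0,0,85],[-5,50,0,0,0,0,85],[-5,50,0,0,0,0,85],[-4,50,0,0,0,0,85],[0,0,6,0,0,0.18,85],[0,0,6,0,0,0.18,85]]'|head -2;  python3 -m inch '[[0,0,0,0,0,0.18,85],[0,0,0,0,0,0.105,85],[0,0,0,0,0,0,85],[0,0,0,0,0,0,85]]'; cat > knob.py <<'E'
from meas import *
import sys
p=vision.read_camera('wrist'); X=cloud(p)
for n,z in (('knob',0),('knob_mid',.016)):
    for a in spotter.landmark_of(p,n)[:1]: print(n,a['confidence'],a['location'],at_z(p,a['location'],z))
k=spotter.trace(p,'knob')[0]['region']; print(spotter.trace(p,'knob')[0]['bbox'])
g=p['image'].astype(int).sum(2)
c=at_z(p,[spotter.landmark_of(p,'knob_mid')[0]['location']],.016)[0]
near=np.hypot(X[...,0]-c[0],X[...,1]-c[1])<.04
bar=k&near&(X[...,2]>.029)
print('bar top',bar.sum(),rect(X[bar])); 
wh=bar&(g>420); wm=at_z(p,np.argwhere(wh)[:,::-1],.032); print('white',wh.sum(),rect(wm))
K2=X[k&near&(X[...,2]>.010)]; print('body',cv2.minEnclosingCircle(K2[:,:2].astype(np.float32)))
u,v=np.round(proj(p,[c[0],c[1],.02])[0]).astype(int); print(u,v)
save(p,sys.argv[1],(u-40,v-40,u+40,v+40),8); np.savez('knob.npz',**{k:p[k] for k in p if k!='shot'})
E
python3 knob.py k2.png
```

```text
time_s: 10.62
tool_pos: [0.4258, 0.3422, 0.1993]
time_s: 11.12
tool_pos: [0.4264, 0.3416, 0.2]
tool_rot: [-3.141, -0.0, 2.998]
wrist_force: [-0.0, -1.0, 0.6]
opening: 0.0853
gripper_force: 0.0
knob 0.65 [324.5, 175.2] [[0.4283208  0.34792152 0.        ]]
knob_mid 0.96 [324.1, 182.3] [[0.43137737 0.34678175 0.016     ]]
[326.2, 180.8, 41.7, 52.5]
bar top 766 (array([0.4275, 0.3479]), array([0.016 , 0.0436]), 84.96)
white 65 (array([0.4205, 0.3451]), array([0.0092, 0.031 ]), 82.23)
body ((0.4276596009731293, 0.3479093611240387), 0.02219550497829914)
324 183
```

View pics/k2.png

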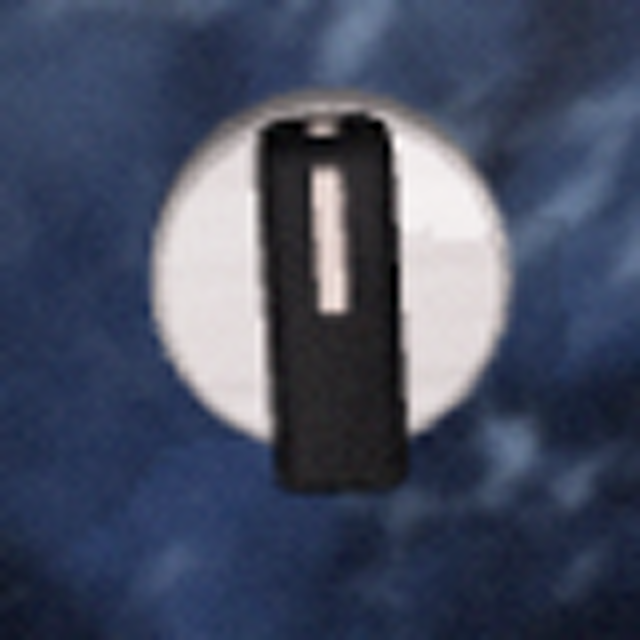

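```bash
python3 - <<'E'
from h import *
go([.4276,.3479,.040],np.radians(175))
E
```

```text
shift mm [ -0.2   6.3 160.3] rotvec [ 0.0001  0.     -0.058 ] yaw now 2.9963
```

```bash
python3 -m inch '[[0,6.3,40,0,0,0,60],[0,0,50,0,0,-0.058,45],[0,0,40,0,0,0,45],[0,0,20,0,0,0,45],[0,0,10,0,0,0,45],[0,0,0,0,0,0,45],[0,0,0,0,0,0,45]]' ; python3 - <<'E'
from h import *
go([.4276,.3479,.040],np.radians(175))
E
```

```text
time_s: 12.3
tool_pos: [0.4278, 0.3482, 0.0412]
tool_rot: [3.141, 0.001, 3.054]
wrist_force: [0.1, -0.2, -0.4]
opening: 0.045
gripper_force: 0.0
shift mm [ 0.2 -0.3  1.2] rotvec [ 0.0009  0.0012 -0.0004] yaw now 3.0539
```

```bash
python3 -m inch '[[0,0,1,0,0,0,25],[0,0,0,0,0,0,14],[0,0,0,0,0,0,10],[0,0,0,0,0,0,10],[0,0,0,0,0,0,10],[0,0,0,0,0,0,10]]' 60; python3 -m inch '[[0,0,-20,0,0,0,10],[0,0,-40,0,0,0,10],[0,0,-40,0,0,0,10],[0,0,-20,0,0,0,10],[0,0,0,0,0,0,10],[0,0,0,0,0,0,10]]'; python3 - <<'E'
from meas import *
p=vision.read_camera('wrist'); save(p,'g1.png',(170,200,470,400),2)
tp,e=pose(); M=R.from_euler('xyz',e)
for n in ('knob','knob_mid'):
    for a in spotter.landmark_of(p,n)[:1]: print(n,a['confidence'],a['location'],M.inv().apply(at_depth(p,a['location'])-tp))
E
```

```text
time_s: 13.05
tool_pos: [0.4276, 0.348, 0.0401]
tool_rot: [3.141, 0.001, 3.054]
wrist_force: [-0.4, -1.0, 5.5]
opening: 0.0145
gripper_force: 58.6
time_s: 13.8
tool_pos: [0.4271, 0.3477, 0.1585]
tool_rot: [-3.141, -0.001, 3.054]
wrist_force: [0.2, -0.5, -1.0]
opening: 0.0144
gripper_force: 58.9
knob 0.63 [318.2, 244.4] [[ 0.01532052 -0.00021386  0.00635884]]
knob_mid 0.55 [317.3, 260.4] [[ 0.0073962  -0.00060753  0.00654574]]
```

View pics/g1.png

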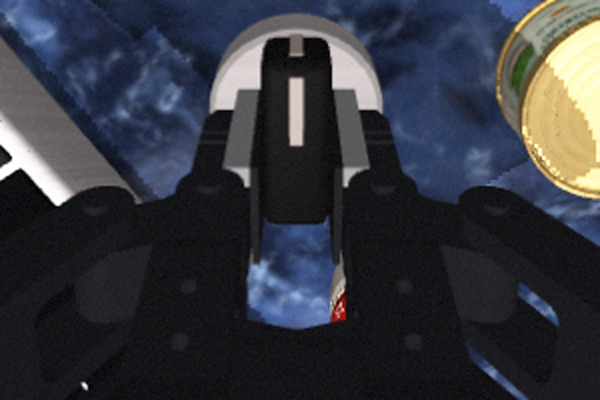

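Knob held squarely, pointer to tool +x; bar ends at crop (296,40) and (296,221). Check its offset in the tool frame and plan the move over the shaft.

```bash
python3 - <<'E'
from meas import *
p=vision.read_camera('wrist'); tp,e=pose(); M=R.from_euler('xyz',e)
z=tp[2]-.008
for uv in ([318,220.5],[318,310.5],[299.5,266],[335,266]): print(uv,np.round(M.inv().apply(at_z(p,[uv],z)-tp)*1e3,1))
go([.5307,.0581,.1585],np.radians(225.04))
go([.5307,.0581,.125],np.radians(225.04))
E
```

```text
[318, 220.5] [[26.1 -0.4  8. ]]
[318, 310.5] [[-19.8  -0.4   8. ]]
[299.5, 266] [[ 4.1 -8.7  8. ]]
[335, 266] [[4.1 7.3 8. ]]
shift mm [-128.5 -279.5   -0. ] rotvec [-3.000e-04 -1.600e-03 -8.739e-01] yaw now 3.0537
shift mm [-128.5 -279.5   33.5] rotvec [-3.000e-04 -1.600e-03 -8.739e-01] yaw now 3.0537
```

```bash
python3 -m inch '[[0,0,-50,0,0,0,10],[-20,-40,0,0,0,0,10],[-22,-50,0,0,0,0,10],[-22,-50,0,0,0,0,10],[-22,-50,0,0,0,0,10],[-22,-50,0,0,0,0,10],[-20,-39.5,0,0,0,0,10],[0,0,0,0,0,-0.174,10]]'|head -2;  python3 -m inch '[[0,0,0,0,0,-0.175,10],[0,0,0,0,0,-0.175,10],[0,0,10,0,0,-0.175,10],[0,0,20,0,0,-0.175,10],[0,0,20,0,0,0,10],[0,0,10,0,0,0,10],[0,0,0,0,0,0,10]]'; python3 - <<'E'
from meas import *
T=R.from_euler('xyz',[np.pi,0,np.radians(225.04)])
go(np.array([.5307,.0581,.121])-T.apply([.0008,0,0]),np.radians(225.04))
p=vision.read_camera('wrist'); save(p,'g2.png',(170,130,470,330),2.5)
E
```

```text
time_s: 15.0
tool_pos: [0.5313, 0.0556, 0.2086]
time_s: 15.88
tool_pos: [0.5303, 0.0583, 0.1487]
tool_rot: [3.14, -0.001, -2.356]
wrist_force: [0.2, 0.1, -0.4]
opening: 0.0142
gripper_force: 59.0
shift mm [-1.  -0.5 27.7] rotvec [ 0.0011 -0.0009 -0.0002] yaw now -2.3557
```

View pics/g2.png

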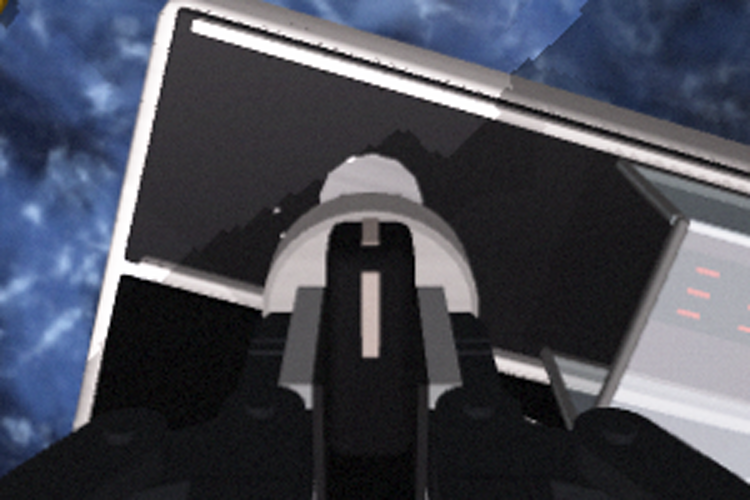

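The knob hangs over the shaft, its axis (col 370) in line with the shaft's disc (col 371); guard is well clear at right. Descend gently.

```bash
python3 -m inch '[[-1,-0.5,15,0,0,0,10],[0,0,10,0,0,0,10],[0,0,2.5,0,0,0,10],[0,0,0,0,0,0,10]]'; python3 -m inch '[[0,0,1.5,0,0,0,10],[0,0,1.5,0,0,0,10],[0,0,1.5,0,0,0,10],[0,0,0,0,0,0,10]]'
```

```text
time_s: 16.42
tool_pos: [0.5315, 0.0587, 0.1216]
tool_rot: [3.141, -0.0, -2.355]
wrist_force: [-0.4, -0.7, -0.9]
opening: 0.0142
gripper_force: 59.0
time_s: 16.92
tool_pos: [0.5315, 0.0587, 0.1172]
tool_rot: [3.141, -0.0, -2.355]
wrist_force: [-0.1, -0.3, -0.9]
opening: 0.0143
gripper_force: 59.0
```

```bash
python3 -m inch '[[0,0,1.5,0,0,0,10],[0,0,1.5,0,0,0,10],[0,0,0,0,0,0,10]]'
```

```text
time_s: 17.3
tool_pos: [0.5314, 0.0586, 0.1142]
tool_rot: [3.141, -0.0, -2.355]
wrist_force: [-0.4, 0.5, -0.7]
opening: 0.0147
gripper_force: 59.0
```

```bash
python3 -m inch '[[0,0,1.5,0,0,0,10],[0,0,1.5,0,0,0,10],[0,0,0,0,0,0,10]]';python3 -m inch '[[0,0,1.5,0,0,0,10],[0,0,1.5,0,0,0,10],[0,0,0,0,0,0,10]]'
```

```text
time_s: 17.68
tool_pos: [0.5315, 0.0587, 0.1111]
tool_rot: [3.141, -0.0, -2.355]
wrist_force: [0.0, -0.6, -1.1]
opening: 0.0145
gripper_force: 59.0
time_s: 18.05
tool_pos: [0.5315, 0.0587, 0.1082]
tool_rot: [3.141, -0.0, -2.355]
wrist_force: [0.1, -0.1, -0.9]
opening: 0.0143
gripper_force: 59.0
```

```bash
python3 -m inch '[[0,0,1.5,0,0,0,10],[0,0,1.5,0,0,0,10],[0,0,0,0,0,0,10]]';python3 -m inch '[[0,0,1,0,0,0,10],[0,0,1,0,0,0,10],[0,0,0,0,0,0,10]]'
```

```text
time_s: 18.42
tool_pos: [0.5315, 0.0587, 0.1051]
tool_rot: [3.141, -0.0, -2.355]
wrist_force: [-1.0, -0.4, -0.7]
opening: 0.0144
gripper_force: 59.0
time_s: 18.8
tool_pos: [0.5315, 0.0587, 0.1032]
tool_rot: [3.142, 0.0, -2.355]
wrist_force: [-1.3, -1.5, -2.2]
opening: 0.0141
gripper_force: 59.0
```

```bash
python3 -m inch '[[0,0,1,0,0,0,10],[0,0,1,0,0,0,10],[0,0,0,0,0,0,10]]';python3 -m inch '[[0,0,1,0,0,0,10],[0,0,1,0,0,0,10],[0,0,0,0,0,0,10]]'
```

```text
time_s: 19.18
tool_pos: [0.5315, 0.0587, 0.1013]
tool_rot: [3.142, 0.0, -2.355]
wrist_force: [-2.3, -1.2, 1.3]
opening: 0.0141
gripper_force: 59.3
time_s: 19.55
tool_pos: [0.5315, 0.0587, 0.0993]
tool_rot: [-3.142, 0.0, -2.355]
wrist_force: [-2.5, 0.1, 2.7]
opening: 0.0144
gripper_force: 59.5
```

```bash
python3 -m inch '[[0,0,1,0,0,0,10],[0,0,1,0,0,0,10],[0,0,0,0,0,0,10]]';python3 -m inch '[[0,0,1,0,0,0,10],[0,0,0,0,0,0,10]]';python3 -m inch '[[0,0,1,0,0,0,10],[0,0,0,0,0,0,10]]'
```

```text
time_s: 19.92
tool_pos: [0.5315, 0.0587, 0.0973]
tool_rot: [3.142, 0.0, -2.355]
wrist_force: [-2.4, -2.0, 5.4]
opening: 0.0147
gripper_force: 59.7
time_s: 20.18
tool_pos: [0.5316, 0.0587, 0.0969]
tool_rot: [-3.141, 0.0, -2.355]
wrist_force: [-3.7, -0.5, 11.3]
opening: 0.0144
gripper_force: 60.8
time_s: 20.42
tool_pos: [0.5317, 0.0587, 0.0966]
tool_rot: [-3.141, 0.001, -2.355]
wrist_force: [-6.2, -1.4, 21.7]
opening: 0.0147
gripper_force: 62.1
```

```bash
python3 -m inch '[[0,0,0,0,0,0,10],[0,0,0,0,0,0,10],[0,0,0,0,0,0,10]]'; python3 - <<'E'
from meas import *
p=vision.read_camera('wrist'); X=cloud(p); save(p,'end.png')
o=rib(p,X); t=o[o[:,2]>np.percentile(o[:,2],98)-.004]; print('rib',rect(t))
E
```

```text
time_s: 20.8
tool_pos: [0.5317, 0.0587, 0.0966]
tool_rot: [-3.141, 0.001, -2.355]
wrist_force: [-5.9, -1.7, 21.7]
opening: 0.0143
gripper_force: 62.1
rib (array([0.4661, 0.1603]), array([0.0315, 0.0122]), 31.82)
```

View pics/end.png

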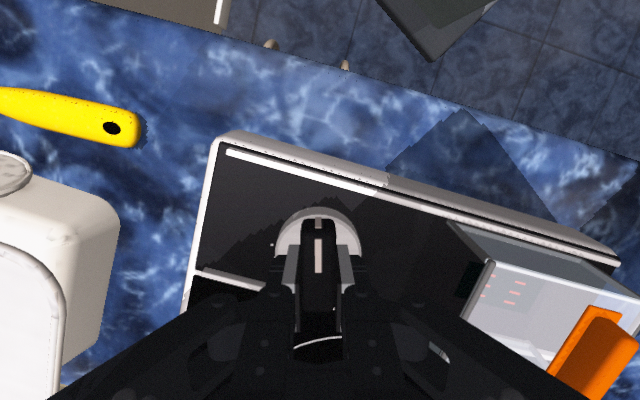

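The dial is pressed in, and the guard rib is at (595,350). My wrist-view rib shift (100.6 mm) was below 105, so I'll compare fixed-camera views before and after.

```bash
python3 - <<'E'
from meas import *
ax=np.array([-.4787,.878])
for n in('top','side'):
    p=vision.read_camera(n); a=cv2.imread(f'pics/{n}0.png')[:,:,::-1]; out=[]
    for im in (a,p['image']):
        h=cv2.cvtColor(np.ascontiguousarray(im),cv2.COLOR_RGB2HSV); m=(h[...,0]>6)&(h[...,0]<24)&(h[...,1]>170)&(h[...,2]>110)
        nl,l,st,ce=cv2.connectedComponentsWithStats(m.astype(np.uint8))
        for i in range(1,nl):
            w=at_z(p,[ce[i]],.115)[0]
            if st[i,4]>25 and abs(w[0]-.5)<.1 and -.0<w[1]<.25: out.append(w[:2]); print(n,st[i],ce[i],w)
    for w in out: print('along',w@ax*1e3)
E
```

```text
top [350 187  12  16  65] [354.84615385 194.47692308] [0.51850226 0.07705175 0.115     ]
top [317 204   8   8  41] [320.17073171 207.53658537] [0.47994201 0.170383   0.115     ]
along -180.55559598261735
along -80.15196624771933
side [322 189  17   9 114] [329.94736842 193.16666667] [0.51626118 0.08876499 0.115     ]
side [327 208  19   9 137] [335.89051095 211.73722628] [0.46844439 0.17742124 0.115     ]
along -169.19856352769813
along -68.4684868713511
```

```bash
python3 - <<'E'
from meas import *
p=vision.read_camera('wrist'); ax=np.array([-.4787,.878]); bx=np.array([.878,.4787]); s=np.array([.5307,.0581])
for uv,z in (([489,262],.103),([475,295],.103),([466,320],.103),([449,223],.056)):
    w=at_z(p,[uv],z)[0][:2]-s; print(uv,'y',w@ax,'x',w@bx)
q=vision.read_camera('side'); print(r.state()['wrist_force'])
# guard shut edge in first wrist picture not calibrated here; side-view guard trace
E
```

```text
[489, 262] y 0.06180348383088311 x -0.031851587092946866
[475, 295] y 0.06305850851882835 x -0.015988486387045968
[466, 320] y 0.0648320802831653 x -0.0033152450435026473
[449, 223] y 0.06419734335992396 x -0.03030951671517625
[-6.43758654 -1.45939455 22.26194502]
```

The guard's near edge is about 62–64 mm from the shaft axis, which matches the 62 mm given for fully open. The guard simply started a few millimetres open. The dial is still held at its press stop.

```bash
python3 -c "
from cell import r
print(r.job_done())"
```

```text
the job is handed in; nothing more can be done
None
```

The guard is open at its end stop, and the knob is on the shaft with the flats matched. I handed the job in at about 21 s with the dial still held pressed in at its stop (about 22 N); no verdict was returned.

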